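# Break the palette box's sticky lid free and hold it ajar

### The job

The metal safety ruler is lying on the lid of the airtight palette box: take it off and lay it flat on the table, rib up, flush against the edge of the wooden stop strip that faces the robot and roughly centred along it, and let go of it. Then take the lid's bar handle, pull until the sticky seal breaks free, and hold the lid just slightly open, with a gap of about 3 to 5 cm under its front edge, without ever swinging it wide. The job ends while the gripper still holds the lid open like that; leave the other things on the table alone.

Things in the scene. Friction and masses are not known exactly. Their poses are not given: they have to be found in the camera images.
- palette_box: Airtight palette box, white, with a blue lid: 160 mm deep (its x), 200 mm wide (its y), 80 mm high with the closed lid; held fast to the table by its feet, it does not move. Origin: centre of its underside, on the table. Its -x side is the front, where the lid opens; the lid's hinge runs along its +x rim.
- lid (a joint): Opening angle of the palette box's lid in rad: 0 closed, grows as the front edge rises, stops at 0.6. The front edge is 163 mm from the hinge line, so 0.25 rad is a gap of 40 mm. A sticky seal holds it: lifting at the handle takes up to about 15 N in the first 3 mm, then less and less until the lid is free at 0.09 rad (12 mm at the handle); after that 1 to 8 N at the handle carry it (the lid weighs 0.2 to 0.4 kg), and the lid falls shut and sticks again if let go.
- lid_handle (a point): Middle of the lid's black handle: a round bar 12 mm thick and 96 mm long that runs along the box's y, on two posts 86 mm apart; its axis stands 30 mm above the lid's top face (110 mm above the table when closed) and 134 mm in front of the hinge line. Axes as the lid: x to the hinge, y along the bar, z out of the lid.
- lid_hinge (a point): Middle of the lid's hinge line, 70 mm above the table at the far rim of the box. The lid turns about its y axis; the bar handle, when closed, lies at x = -134 mm, z = +40 mm from it.
- ruler: The loose safety ruler itself (120 to 200 g), the body of ruler_mid. Origin: centre of its underside; y along its length.
- ruler_mid (a point): Centre of the safety ruler, half-way up (12.5 mm above its underside). An aluminium plate 34 mm wide (x), 200 mm long (y) and 5 mm thick, with a red grip rib along its middle, 12 mm wide, 150 mm long, its top 25 mm above the underside: pinch the rib across its width. At the start it lies rib up on the closed lid, behind the handle, its underside 80 mm above the table. z points up out of the rib; the two ends are alike.
- stop_strip: Straight wooden stop strip, 30 mm deep (x), 240 mm long (y), 14 mm high, screwed to the table. Origin: centre of its underside, on the table. Its -x face, 15 mm from the origin, is the one that faces the robot; a ruler flush against it has its centre line at x = -32 mm in the strip's frame.
- ink: Bystander: square blue glass ink bottle with black cap, 38 x 38 x 52 mm, loose. Origin: centre of its underside.
- rose_tube: Bystander: crushed rose paint tube, 51 x 156 x 37 mm, lying loose. Origin: centre of its underside; y along it.
- eraser: Bystander: eraser in a blue sleeve, 22 x 52 x 12 mm, lying loose on the closed brown sketchbook (10 mm thick). Origin: centre of its underside.

How it is judged:
On the way, in this order (a step that is already met when the one before it is completed fails the run):
1. the ruler lies flat on the table, let go, flush against the near face of the stop strip (x of ruler_mid in the frame of stop_strip between -0.035 and -0.029 m and y of ruler_mid in the frame of stop_strip between -0.05 and 0.05 m and angle between the y axis of ruler_mid and the y axis of stop_strip, either way round below 0.035 rad and angle between ruler_mid's own z axis and vertical below 0.05 rad and height (world z) of ruler_mid below 0.016 m and linear speed of ruler below 0.02 m/s and contact force between the fingers and ruler below 0.05 N), for 0.2 s.
2. the lid is broken free of its seal by the gripper on it (value of joint lid above 0.1 rad and contact force between the fingers and lid above 0.5 N), for 0.1 s.
At the end, for the whole second after the job is handed in: Lid 0.15 to 0.36 rad open (25 to 57 mm at its front edge), the fingers bearing on it with over 0.5 N; ruler flat on the table, let go, flush to the strip's near face (gap to 3 mm, parallel within 0.035 rad, middles within 50 mm) (all of step 1 and value of joint lid between 0.15 and 0.36 rad and contact force between the fingers and lid above 0.5 N); the arm keeps its last pose, push and grip.
It fails at once if the lid is swung wide (over 0.45 rad, 7 cm at the front) (value of joint lid above 0.45 rad).
It fails at once if the ink bottle is disturbed (moved over 2 cm) (distance of ink from where it was at the start of the episode above 0.02 m).
It fails at once if the rose paint tube is disturbed (moved over 2 cm) (distance of rose_tube from where it was at the start of the episode above 0.02 m).
It fails at once if the eraser is disturbed (moved over 2 cm) (distance of eraser from where it was at the start of the episode above 0.02 m).
It also fails if it takes over 53 s, if anything falls off the work surface, if the arm or the gripper's body presses on something with over 40 N, if the wrist force passes 120 N, or if a joint passes its speed limit or range.

### The arm

A 6-joint arm with a two-finger parallel gripper is mounted at the origin on a cart in front of the work surface, level with it; the furniture and walls round the work are solid. World frame = base frame: x ahead of the robot, y to its left, z up, the work surface at z = 0. Lengths are in m, angles in rad, forces in N, time in s.
With the tool pointing down it reaches from about 0.375 to 0.925 m from the base axis. Payload 5.7 kg.
Tool frame: the origin (TCP) lies at the very end of the fingers, on their centre line; the grasp point (between the pads) lies 19 mm behind it; z points along the fingers, y is the line along which they close (so a half turn about z gives the same grasp; the last joint's range is limited). The gripper opens to 88 mm and grips with 3 to 60 N. Pads are 20 mm wide; open, the fingers measure 115 mm over their backs; the gripper's body (75 mm by 178 mm) begins 61 mm behind the grasp point.
Start: joints at [-1.228, 0.359, 1.51, -0, 1.272, -0.115], TCP at [0.265, -0.538, 0.223] pointing down, gripper open.
Joint ranges: [-2.97, 2.97], [-1.01, 2.36], [0.21, 2.38], [-0.96, 4.11], [0.2, 2.71], [-2.98, 2.98]. Speed limits (rad/s): [2.39, 2.39, 3.14, 3.14, 3.14, 3.14].

### API

Orientations are given as a rotation vector (axis times angle).
In Python, from workcell import ctrl gives the robot as it stands. Calls block until the motion is done:
- ctrl.move_to(position, orientation): joint-space move of the TCP to a pose.
- ctrl.movel(position, rotation=None, max_speed=0.15, f_stop=None): straight line of the TCP; rotation=None keeps the orientation; max_speed is the mean speed in m/s. With f_stop (N) it stops when the force on the tool has changed by that much, and returns True; else False.
- ctrl.goto_joints(angles): joint-space move.
- ctrl.grip(opening): opening from 0.0 (shut) to 1.0 (fully open); the grip force is fixed at half the most; returns when the fingers have stopped.
- ctrl.pause(seconds).
- ctrl.inverse_kinematics(position, orientation): joint angles nearest the present ones, or None.
- ctrl.read_camera(name): name is "scene" or "top"; returns (picture, depth): 384x512x3 uint8, blue, green, red; 384x512 float32, m along the optical axis (not along the pixel's ray), 0 where there is no reading.
- ctrl.camera_params(name): a dict with "K" (3x3 intrinsics, pixels), "world_to_cam" (4x4, takes a point from world to camera coordinates). Camera axes: x right, y up, looking along -z (the intrinsics and any distortion apply to the point x, -y, -z); pixel columns grow to the right and rows downward; lengths in m; the calibration is good to about 2 mm. A picture is of the moment at which its call begins. camera_params takes no time and is no camera call.
A pose or a line that the arm cannot do raises ctrl.PlanningError and nothing moves.
- ctrl.close_job(): hands the job in; it is judged then, once.
Trained networks look in the newest picture that a camera, given by its name, has taken for a name from the list of things; names that differ only in an ending like _2 or _b are one class to them, and where a whole thing is asked for, a point or a joint stands for the part that bears it (a point fixed in the world has none). Each returns a list of dicts, best first, with "conf" (0 to 1); they miss things now and then, are a little off and sometimes report something else, mostly with a low value. They report only what shows in the picture. A call takes as long as a camera call.
- ctrl.find_in(camera, label): "xy" ([column, row] in pixels, amid what is visible of it).
- ctrl.trace(camera, label): "region" (384x512 bool, what is visible of it) and "xy" ([column, row] in pixels, amid what is visible of it).
Readings, each from a call of its own:
- ctrl.read_clock(): time.
- ctrl.read_q(): joint angles.
- ctrl.read_dq(): joint speeds.
- ctrl.read_effort(): joint torques, N m.
- ctrl.read_ee_pos(): TCP position.
- ctrl.read_eef_rot(): TCP orientation.
- ctrl.read_contact_force(): force on the tool from outside, world axes, zero at the start.
- ctrl.read_moment(): the same for the moment, N m.
- ctrl.read_finger_gap(): opening from 0.0 (shut) to 1.0 (fully open).
- ctrl.read_grip_force(): force on a finger pad.
Only numpy, scipy, OpenCV 4.12 (cv2) and the standard library are available. Lean on these libraries where they do the work, as an engineer would, in place of code of your own. Each camera call takes 0.05 s, during which the arm holds its last target. There are 200 camera calls.

## Working session

There is one attempt and no reset: what is moved stays moved. The work goes in short steps, each a Python script; the robot and the scene stay as the last script left them, time stands still between calls to the robot, and variables do not carry over. Pictures are saved under pics/ and viewed, at most 10 in all, crops included, and the job is handed in when it is done.

```bash
mkdir -p pics; cat > h.py <<'E'
import numpy as np, cv2
from workcell import ctrl
from scipy.spatial.transform import Rotation as R
def cloud(cam,depth):
    p=ctrl.camera_params(cam);K=np.array(p["K"]);T=np.linalg.inv(np.array(p["world_to_cam"]))
    v,u=np.mgrid[0:384,0:512]
    c=np.stack([(u-K[0,2])/K[0,0]*depth,-(v-K[1,2])/K[1,1]*depth,-depth,np.ones_like(depth)],-1)
    return (c@T.T)[...,:3]
def down(yaw): # tool z down, tool y (closing) along world yaw direction angle
    y=np.array([np.cos(yaw),np.sin(yaw),0]);z=np.array([0,0,-1.]);x=np.cross(y,z)
    return R.from_matrix(np.stack([x,y,z],1)).as_rotvec()
E
python3 - <<'E'
from h import *
for cam in("top","scene"):
    im,d=ctrl.read_camera(cam); cv2.imwrite(f"pics/{cam}0.png",im); P=cloud(cam,d); np.save(f"pics/{cam}.npy",P)
    print(cam,{k:(v if k=='K' or 'world' in k else v) for k,v in ctrl.camera_params(cam).items() if k not in('K','world_to_cam')})
    for l in("palette_box","lid","ruler","stop_strip","lid_handle","ink","rose_tube","eraser"):
        for r in ctrl.trace(cam,l)[:1]:
            m=r["region"]&(d>0)
            q=P[m]; 
            if len(q)<5: continue
            np.save(f"pics/{cam}_{l}.npy",r["region"])
            rect=cv2.minAreaRect((q[:,:2]*1000).astype(np.float32))
            print(l,round(r["conf"],2),np.round(r["xy"]),m.sum(),"med",np.round(np.median(q,0),3),"zr",np.round(np.percentile(q[:,2],[5,95]),3),"rect",np.round(rect[0]),np.round(rect[1]),round(rect[2],1))
print(ctrl.read_clock())
E
```

```text
top {}
palette_box 0.56 [184. 223.] 2794 med [0.449 0.155 0.079] zr [0.073 0.086] rect [468. 164.] [229. 181.] 88.5
lid 0.94 [184. 225.] 2695 med [0.449 0.157 0.08 ] zr [0.075 0.087] rect [470. 154.] [204. 173.] 87.0
ruler 0.59 [192. 215.] 739 med [0.485 0.131 0.085] zr [0.079 0.106] rect [485. 136.] [ 44. 200.] 3.5
stop_strip 0.75 [288. 225.] 670 med [ 0.456 -0.172  0.013] zr [0.007 0.018] rect [ 458. -170.] [237.  34.] 88.2
lid_handle 0.82 [184. 223.] 2830 med [0.451 0.158 0.08 ] zr [0.074 0.087] rect [468. 164.] [226. 180.] 88.0
ink 0.61 [231. 163.] 129 med [0.658 0.016 0.034] zr [0.015 0.054] rect [662.  18.] [38. 35.] 43.7
rose_tube 0.66 [339. 165.] 519 med [ 0.659 -0.355  0.011] zr [-0.002  0.034] rect [ 701. -444.] [ 49. 340.] 23.3
eraser 0.55 [294. 167.] 88 med [ 0.644 -0.198  0.02 ] zr [0.015 0.026] rect [ 642. -200.] [49. 23.] 26.5
scene {}
palette_box 0.8 [233. 169.] 2586 med [0.466 0.078 0.07 ] zr [0.009 0.082] rect [441. 244.] [414. 237.] 88.2
lid 0.66 [230. 157.] 1286 med [0.454 0.128 0.078] zr [0.072 0.105] rect [483. 236.] [393. 171.] 83.5
ruler 0.71 [242. 154.] 336 med [0.493 0.111 0.085] zr [0.081 0.104] rect [487. 134.] [ 37. 207.] 1.6
stop_strip 0.58 [204. 226.] 575 med [ 0.461 -0.162  0.012] zr [0.003 0.015] rect [ 493. -305.] [ 68. 563.] 12.1
lid_handle 0.75 [226. 156.] 1280 med [0.452 0.131 0.078] zr [0.072 0.104] rect [471. 149.] [217. 166.] 85.3
ink 0.8 [289. 198.] 259 med [0.665 0.009 0.025] zr [0.   0.05] rect [657.  48.] [ 43. 111.] 9.9
rose_tube 0.72 [264. 280.] 556 med [ 0.656 -0.339  0.008] zr [-0.     0.034] rect [ 679. -413.] [ 49. 289.] 18.4
eraser 0.52 [266. 243.] 163 med [ 0.643 -0.203  0.019] zr [0.012 0.022] rect [ 641. -198.] [52. 28.] 23.4
0.9
```

View pics/top0.png

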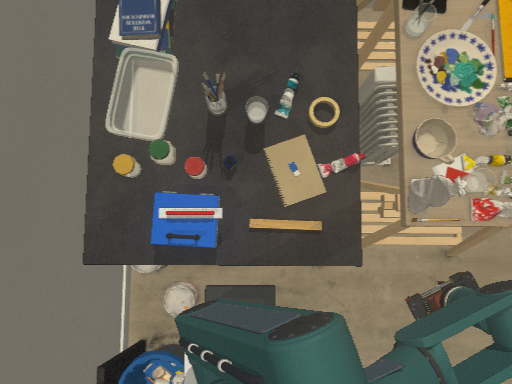

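View pics/scene0.png

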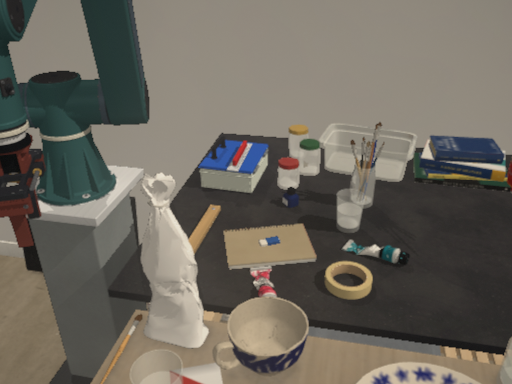

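The top view shows the box at (185,220) with the red rib at (190,213), the handle at (183,237) and the strip at (286,225). In the scene view the box is at (235,165) and the strip at (205,228). I'll refine the fits next.

```bash
python3 - <<'E'
from h import *
def fit(q,n):
    xy=(q[:,:2]*1000).astype(np.float32); r=cv2.minAreaRect(xy); b=cv2.boxPoints(r)
    e=b[np.argsort(b[:,1])]; s=e[2:].mean(0)-e[:2].mean(0)
    c=xy-xy.mean(0); w=np.linalg.svd(c,full_matrices=False)[2][0]; w=w*np.sign(w[1])
    print(n,len(q),"mean",np.round(xy.mean(0),1),"rect",np.round(r[0],1),np.round(r[1],1),"tilt rect/pca",np.round([np.arctan2(-s[0],s[1]),np.arctan2(-w[0],w[1])],4),"z",np.round(np.median(q[:,2]),4))
for cam in("top","scene"):
    im=cv2.imread(f"pics/{cam}0.png").astype(int);P=np.load(f"pics/{cam}.npy");X,Y,Z=P[...,0],P[...,1],P[...,2]
    B,G,Rr=im[...,0],im[...,1],im[...,2]
    near=(X>.35)&(X<.6)
    box=near&(Y>.02)&(Y<.3)
    fit(P[box&(Rr>B+60)&(Rr>G+60)&(Z>.07)],cam+" rib")
    fit(P[box&(abs(Z-.08)<.01)&(B>Rr+60)],cam+" lid blue")
    fit(P[box&(Z>.1)&(X<.45)&(np.maximum(Rr,B)<110)],cam+" bar")
    fit(P[box&(Z>.092)&(X<.45)],cam+" bar2")
    m=near&(Y>-.32)&(Y<-.03)&(Z>.007)&(Z<.025)&(Rr>B+40); fit(P[m],cam+" strip")
E
```

```text
top rib 189 mean [486.5 135.7] rect [486.6 135.8] [ 10.  146.9] tilt rect/pca [0.0086 0.0076] z 0.104
top lid blue 2530 mean [463.1 156.6] rect [465.9 154.4] [204.2 165.2] tilt rect/pca [-0.0517 -0.146 ] z 0.0794
top bar 120 mean [412.9 156.3] rect [413.1 156.3] [94.7 11.8] tilt rect/pca [-0.0548 -0.0524] z 0.1141
top bar2 126 mean [412.9 155.7] rect [412.9 156.2] [94.9 11.9] tilt rect/pca [-0.0512 -0.0529] z 0.1141
top strip 1405 mean [ 518.  -196.1] rect [ 520.1 -177.9] [250.  159.4] tilt rect/pca [-0.0169  0.7377] z 0.0128
scene rib 134 mean [490.8 127.4] rect [489.6 132.7] [ 11.4 157.3] tilt rect/pca [0.0028 0.0022] z 0.1013
scene lid blue 1050 mean [471.9 139.1] rect [468.5 152.7] [209.3 164.1] tilt rect/pca [-0.0588 -0.3958] z 0.078
scene bar 78 mean [414.9 148.4] rect [414.3 155.8] [95.9 14.4] tilt rect/pca [-0.0777 -0.0749] z 0.1109
scene bar2 99 mean [415.  148.4] rect [414.4 156.7] [102.2  14.4] tilt rect/pca [-0.0777 -0.0755] z 0.1089
scene strip 1345 mean [ 528.3 -195.4] rect [ 521.5 -173.6] [248.8 161.4] tilt rect/pca [-0.0265  0.7783] z 0.0116
```

```bash
python3 - <<'E'
from h import *
for cam in("top","scene"):
    im=cv2.imread(f"pics/{cam}0.png").astype(int);P=np.load(f"pics/{cam}.npy");X,Y,Z=P[...,0],P[...,1],P[...,2]
    m=(X>.4)&(X<.51)&(Y>-.32)&(Y<-.03)&(Z>.006)&(Z<.025)&(im[...,2]>im[...,0]+40)
    q=P[m][:,:2]*1000; w=np.linalg.svd(q-q.mean(0),full_matrices=False)[2][0];w*=np.sign(w[1]);r=cv2.minAreaRect(q.astype(np.float32))
    print(cam,len(q),np.round(q.mean(0),1),np.round(r[0],1),np.round(r[1],1),r[2],"tilt",np.arctan2(-w[0],w[1]))
t=0.006
for yaw in (t,t+np.pi):
    print(ctrl.inverse_kinematics([.487,.135,.088],down(yaw)),ctrl.inverse_kinematics([.43,-.17,.02],down(yaw)))
yaw=min((t,t+np.pi),key=lambda y:abs((ctrl.inverse_kinematics([.487,.135,.2],down(y)) if ctrl.inverse_kinematics([.487,.135,.2],down(y)) is not None else [9]*6)[5]))
print("yaw",yaw)
ctrl.grip(0.6)
ctrl.move_to([.487,.135,.20],down(yaw))
print(ctrl.movel([.487,.135,.089],max_speed=.12,f_stop=8), ctrl.read_ee_pos())
ctrl.grip(0.0)
print(ctrl.read_finger_gap()*88,ctrl.read_grip_force())
ctrl.movel([.487,.135,.19],max_speed=.12)
print(ctrl.read_finger_gap()*88,ctrl.read_contact_force(),ctrl.read_clock())
E
```

```text
top 631 [ 455.9 -170.1] [ 456.  -170.2] [237.2  29.8] 88.20877838134766 tilt -0.029340279322112806
scene 515 [ 459.2 -157.8] [ 457.6 -157.8] [220.5  32.7] 88.48017120361328 tilt -0.009370205275230171
[0.13365426 0.39575032 1.85931286 0.         0.88652947 0.12765426] [-5.26057339e-01  4.70151254e-01  2.00371851e+00 -4.44089210e-16
  6.67722888e-01 -5.32057339e-01]
None [-5.26057339e-01  4.70151254e-01  2.00371851e+00 -4.44089210e-16
  6.67722888e-01  2.60953531e+00]
yaw 0.006
False [0.48756709 0.13503087 0.08951298]
11.789616016732491 30.000139474868774
11.71162585585573 [-0.32133624  0.1957506  -1.97939148] 6.9083
```

```bash
python3 - <<'E'
from h import *
t=-0.029; o=down(t); u=np.array([np.cos(t),np.sin(t),0]); s=np.array([.456,-.170,0])
p=s-.057*u
print(ctrl.move_to([p[0],p[1],.15],o))
ctrl.movel([p[0],p[1],.03],max_speed=.12)
print(ctrl.movel([p[0],p[1],.006],max_speed=.03,f_stop=5), ctrl.read_ee_pos(),ctrl.read_contact_force())
ctrl.grip(0.25)
ctrl.movel([p[0],p[1],.018],max_speed=.06)
ctrl.grip(0.0)
print("gap",ctrl.read_finger_gap()*88,ctrl.read_grip_force())
e=s-.024*u
hit=ctrl.movel([e[0],e[1],.018],max_speed=.02,f_stop=8)
x=np.array(ctrl.read_ee_pos()); print(hit,x,"along u rel strip",(x-s)@u, ctrl.read_contact_force(),ctrl.read_moment(),ctrl.read_clock())
im,d=ctrl.read_camera("top"); cv2.imwrite("pics/t1.png",cv2.resize(im[180:260,230:340],None,fx=6,fy=6,interpolation=cv2.INTER_CUBIC))
E
```

```text
False
True [ 0.39880842 -0.16826212  0.00882876] [-0.10085241 -0.3417157   2.18858177]
gap 11.706775087991671 30.00048726797104
True [ 0.4001352  -0.1679949   0.01792194] along u rel strip -0.055899450606238965 [0.28367085 0.73358123 4.22700392] [-0.02427296 -0.07902653 -0.00223588] 11.425
```

View pics/t1.png

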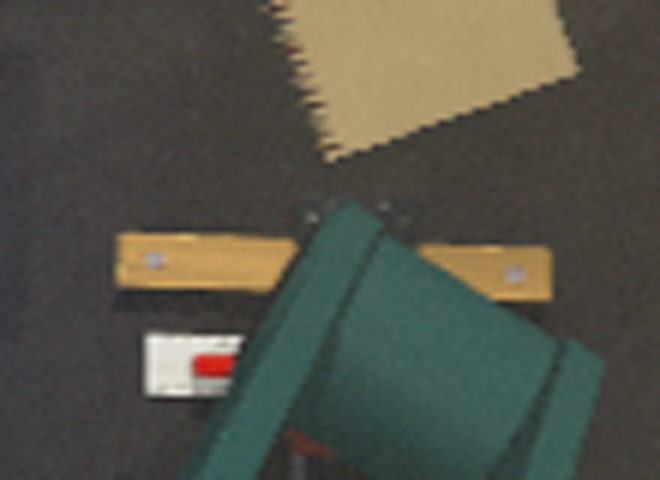

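The ruler lies about 24 mm short of the strip, at crop row 365, and is parallel to it. The push stopped early because of table load, so I'll lift slightly and continue.

```bash
python3 - <<'E'
from h import *
t=-0.029; u=np.array([np.cos(t),np.sin(t),0]); s=np.array([.456,-.170,0])
x0=np.array(ctrl.read_ee_pos())
ctrl.movel([x0[0],x0[1],.0192],max_speed=.02); print(ctrl.read_contact_force())
def rep(h):
    x=np.array(ctrl.read_ee_pos()); print(h,x,"rel",(x-s)@u,ctrl.read_contact_force(),ctrl.read_clock(),ctrl.read_finger_gap()*88)
e=s-.038*u; rep(ctrl.movel([e[0],e[1],.0192],max_speed=.04,f_stop=20))
e=s-.024*u; rep(ctrl.movel([e[0],e[1],.0192],max_speed=.015,f_stop=10))
E
```

```text
[-0.20535258 -0.53093212 -1.11932992]
False [ 0.41802789 -0.16879555  0.01912706] rel -0.037991069181610666 [-0.38118445  0.27596567 -1.01061149] 12.325 11.673163225235456
True [ 0.4248222  -0.16850503  0.0186739 ] rel -0.03120803887503476 [ 0.13251763  0.57520003 -1.0538404 ] 12.975 11.541952931485957
```

```bash
python3 - <<'E'
from h import *
x=np.array(ctrl.read_ee_pos())
ctrl.grip(0.3)
ctrl.movel([x[0],x[1],.12],max_speed=.15)
ctrl.move_to([.40,.05,.22],down(-.05))
im,d=ctrl.read_camera("top"); cv2.imwrite("pics/t2.png",cv2.resize(im[200:250,235:335],None,fx=8,fy=8,interpolation=cv2.INTER_CUBIC))
P=cloud("top",d);X,Y,Z=P[...,0],P[...,1],P[...,2];im=im.astype(int);B,G,r=im[...,0],im[...,1],im[...,2]
reg=(X>.37)&(X<.5)&(Y>-.32)&(Y<-.03)
for n,m in(("rib",reg&(r>B+60)&(r>G+60)),("plate",reg&(im.min(-1)>130)),("strip",reg&(r>B+40)&(G>B+20)&(Z>.006)&(Z<.025))):
    q=P[m][:,:2]*1000; w=np.linalg.svd(q-q.mean(0),full_matrices=False)[2][0];w*=np.sign(w[1]);rc=cv2.minAreaRect(q.astype(np.float32))
    print(n,len(q),np.round(q.mean(0),1),np.round(rc[0],1),np.round(rc[1],1),"tilt",np.arctan2(-w[0],w[1]),"z",np.median(P[m][:,2]))
print(ctrl.read_clock())
E
```

```text
rib 165 [ 423.4 -164.9] [ 422.4 -149.5] [ 15.7 181.4] tilt -0.009207568938951258 z 0.024047415353699808
plate 371 [ 420.8 -142.3] [ 432.6 -165.4] [210.7  50.6] tilt 0.0009729912626432039 z 0.005162080832288529
strip 652 [ 455.  -169.8] [ 446.3 -169.8] [236.9  49.9] tilt -0.029591956419107137 z 0.013373692222470202
15.275
```

View pics/t2.png

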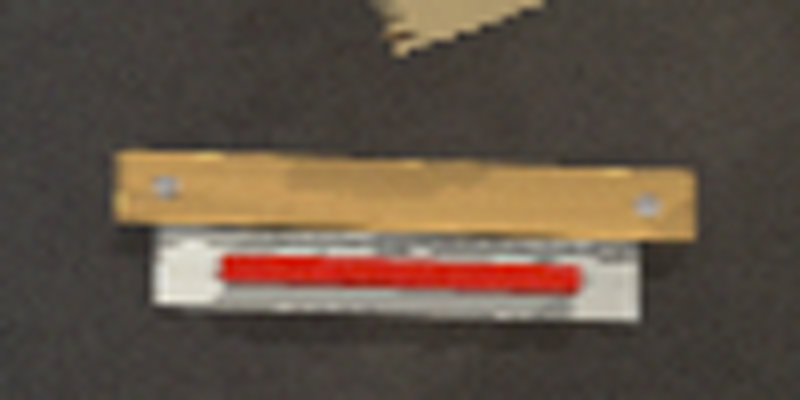

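The ruler lies flat against the strip: its rib runs from (222,268) to (578,280), parallel to the strip edge, with no visible gap. Next is the lid.

```bash
python3 - <<'E'
from h import *
t=-0.053; o=down(t); u=np.array([np.cos(t),np.sin(t),0]); b=np.array([.4135,.156,.110])
ctrl.grip(0.5)
ctrl.move_to([b[0],b[1],.16],o)
print(ctrl.movel([b[0],b[1],.092],max_speed=.1,f_stop=8))
ctrl.grip(0.0)
print("gap",ctrl.read_finger_gap()*88,ctrl.read_grip_force(),ctrl.read_ee_pos(),ctrl.read_contact_force())
x0=np.array(ctrl.read_ee_pos())
def at(a): return x0+u*(.134*(1-np.cos(a))+.04*np.sin(a))+np.array([0,0,.134*np.sin(a)+.04*(np.cos(a)-1)])
for a in(.03,.06,.09,.12,.16,.20,.25):
    p=at(a); ctrl.movel(p,max_speed=.03)
    print(a,np.round(ctrl.read_contact_force(),1),np.round(ctrl.read_ee_pos()-p,4),round(ctrl.read_finger_gap()*88,1))
im,d=ctrl.read_camera("scene"); cv2.imwrite("pics/s2.png",cv2.resize(im[100:260,160:360],None,fx=4,fy=3.75))
P=cloud("scene",d);X,Y,Z=P[...,0],P[...,1],P[...,2];im=im.astype(int)
m=(X>.36)&(X<.58)&(Y>.03)&(Y<.28)&(Z>.06)&(Z<.16)&(im[...,0]>im[...,2]+60)
q=P[m]; print(len(q),"z=ax+c",np.polyfit(q[:,0],q[:,2],1),ctrl.read_clock())
E
```

```text
False
gap 11.183245690683256 30.000001788139343 [0.41398959 0.15606733 0.09215552] [ 0.3237921  -0.57322814  1.16254605]
0.03 [  4.2   1.3 -15.7] [-0.0002 -0.     -0.0006] 11.1
0.06 [  2.7   0.5 -11.1] [-0.0001 -0.0001 -0.    ] 11.4
0.09 [ 1.2 -0.5 -3.9] [ 0.0001 -0.      0.0005] 11.4
0.12 [ 1.3 -0.3 -1.7] [ 0.     -0.      0.0004] 10.7
0.16 [-0.3 -0.3 -2.5] [-0.0002 -0.      0.0002] 11.2
0.2 [-1.7 -1.  -3.4] [-0.0004 -0.      0.0001] 10.9
0.25 [-4.2  1.8 -1.2] [-0.0006 -0.      0.0001] 11.3
1525 z=ax+c [-0.24596796  0.21263989] 20.0583
```

View pics/s2.png

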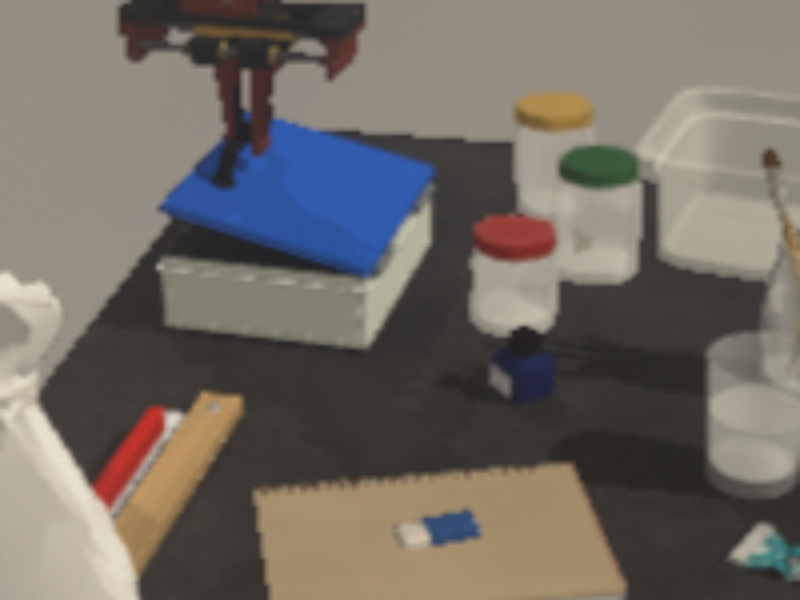

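The fingers hold the bar at (240,140) with the lid open about 0.24 rad. The ruler is against the strip at (150,450), and the bystanders look untouched.

```bash
python3 -c "
from workcell import ctrl
print(ctrl.read_grip_force(),ctrl.close_job())"
```

```text
the job is handed in; nothing more can be done
29.99761998653412 None
```

I handed the job in at about 20 s of the 53 s limit: the ruler lies flush against the stop strip, let go, and the gripper holds the lid about 0.24 rad open (roughly 4 cm at the front edge); the hand-in returned no verdict.

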